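# Fetch the shoe brush from behind the bottles

### The arm

A 6-joint arm with a two-finger parallel gripper is mounted at the origin on the work surface. World frame = base frame: x ahead of the robot, y to its left, z up, the work surface at z = 0. Lengths are in mm, angles in degrees, forces in N, time in s.
With the tool pointing down it reaches from about 250 to 850 mm from the base axis. Payload 12.5 kg.
Tool frame: the origin (TCP) lies at the very end of the fingers, on their centre line; the grasp point (between the pads) lies 19 mm behind it; z points along the fingers, y is the direction in which the jaws open and shut (so a half turn about z gives the same grasp; the last joint's range is limited). The gripper opens to 93 mm and grips with 3 to 60 N. Pads are 15 mm wide; open, the fingers measure 128 mm over their backs; the gripper's body (75 mm by 188 mm) begins 65 mm behind the grasp point.
Start: joints at [-69.706, 20.094, 94.641, -0, 65.266, -4.847], TCP at [233.686, -497.871, 218.633] pointing down, gripper open.
Joint ranges: [-157.81, 157.81], [-45, 120.19], [0.68, 151.7], [-89.99, 269.99], [4.06, 180], [-164.3, 164.3]. Speed limits (degrees/s): [127.2, 127.2, 159.86, 180, 180, 180].

### API

Orientations are given as [roll, pitch, yaw] about the fixed x, y, z axes, in that order (R = Rz(yaw) Ry(pitch) Rx(roll)).
In Python, from bench import ctrl gives the robot as it stands. Calls block until the motion is done:
- ctrl.movep(position, orientation): joint-space move of the TCP to a pose.
- ctrl.movel(position, ori=None, max_speed=150): straight line of the TCP; ori=None keeps the orientation; max_speed is the mean speed in mm/s.
- ctrl.move_j(angles): joint-space move.
- ctrl.gripper_open() and ctrl.clamp(grasp_force=None): open the fingers fully, or close them until they stop; grasp_force is the grip in N (None keeps the last).
- ctrl.hold(seconds).
- ctrl.ik(position, orientation): joint angles nearest the present ones, or None.
- ctrl.read_state(): the state.
- ctrl.grab_frame(name): name is "side" or "top"; returns a dict with "pixels" (384x512x3 uint8, red, green, blue), "range_z" (384x512 float32, mm along the optical axis (not along the pixel's ray), 0 where there is no reading), "camera_matrix" (3x3 intrinsics, pixels), "distortion" ([k1, k2, p1, p2, k3] as OpenCV has them; the pictures are not rectified), "rvec" (rotation vector, rad) and "tvec" (3), from world to camera coordinates, as OpenCV has them. Camera axes: x right, y down, z forward; pixel columns grow to the right and rows downward; lengths in mm; the calibration is good to about 2 mm. A picture is of the moment at which its call begins.
A pose or a line that the arm cannot do raises ctrl.IKError and nothing moves.
- ctrl.close_job(): hands the job in, once; it reports no verdict.
Trained networks look in a picture, given as the dict that the camera call returned (one of the last four; its "shot" number tells which), for a name from the list of things; names that differ only in an ending like _2 or _b are one class to them, and where a whole thing is asked for, a point or a joint stands for the part that bears it (a point fixed in the world has none). Each returns a list of dicts, best first, with "confidence" (0 to 1); they miss things now and then, are a little off and sometimes report something else, mostly with a low value. They report only what shows in the picture. A call takes as long as a camera call. They do not tell look-alikes from the thing itself.
- ctrl.boxes_of(query, picture): "rect" ([left, top, right, bottom] in pixels, round what is visible of it).
- ctrl.spot_point(query, picture): "location" ([column, row] in pixels: a listed point, or the origin of a listed thing).
The state is a dict: "time_s": time; "q": joint angles; "joint_velocities": joint speeds; "joint_efforts": joint torques, N m; "tool_pos": TCP position; "tool_rot": TCP orientation; "wrist_force": force on the tool from outside, world axes, zero at the start; "ft_torque": the same for the moment, N m; "opening": opening from 0.0 (shut) to 1.0 (fully open).
Only numpy, scipy, OpenCV 4.12 (cv2) and the standard library are available. Lean on these libraries where they do the work, as an engineer would, in place of code of your own. Each camera call takes 0.05 s, during which the arm holds its last target. There are 200 camera calls.

### The job

The shoe brush lies at the back of the green caddy, behind three bottles: first stand all three bottles in the steel drip tray without shifting the brush, and only then take the brush out and lay it bristles down on the cork rest, centred and along its length. When the brush lies there, stand each bottle back in the caddy in the middle of the pad of its own colour. Never tip a bottle over, and leave the open polish tin where it is.

Things in the scene. Friction and masses are not known exactly. Their poses are not given: they have to be found in the camera images.
- bottle_blue: Shoe-care bottle, white plastic with a blue cap and a blue band round its body; round, 125 mm tall, 200 g: straight body 46 mm in diameter from the bottom up to 90 mm, shoulder to 101 mm, cap 30 mm in diameter on top. Origin: centre of its underside; z points up its axis. At the start it stands on the blue pad in the caddy, one of a row of three, 72 mm apart, in front of the brush.
- pad_blue: Flat square blue pad, 62 x 62 x 2.5 mm, fixed on the caddy floor: the blue bottle's place. Origin: centre of its underside, 5 mm above the bench; x towards the brush, y along the row of pads (72 mm apart). The caddy is a fixed green open tray, 175 mm (x) by 240 mm (y), floor and rim 5 mm thick, rim 22 mm high; its centre is 48 mm along +x from the middle pad.
- bottle_red: Shoe-care bottle, white plastic with a red cap and a red band round its body; round, 125 mm tall, 200 g: straight body 46 mm in diameter from the bottom up to 90 mm, shoulder to 101 mm, cap 30 mm in diameter on top. Origin: centre of its underside; z points up its axis. At the start it stands on the red pad in the caddy, one of a row of three, 72 mm apart, in front of the brush.
- pad_red: Flat square red pad, 62 x 62 x 2.5 mm, fixed on the caddy floor: the red bottle's place. Origin: centre of its underside, 5 mm above the bench; x towards the brush, y along the row of pads (72 mm apart). The caddy is a fixed green open tray, 175 mm (x) by 240 mm (y), floor and rim 5 mm thick, rim 22 mm high; its centre is 48 mm along +x from the middle pad.
- bottle_yellow: Shoe-care bottle, white plastic with a yellow cap and a yellow band round its body; round, 125 mm tall, 200 g: straight body 46 mm in diameter from the bottom up to 90 mm, shoulder to 101 mm, cap 30 mm in diameter on top. Origin: centre of its underside; z points up its axis. At the start it stands on the yellow pad in the caddy, one of a row of three, 72 mm apart, in front of the brush.
- pad_yellow: Flat square yellow pad, 62 x 62 x 2.5 mm, fixed on the caddy floor: the yellow bottle's place. Origin: centre of its underside, 5 mm above the bench; x towards the brush, y along the row of pads (72 mm apart). The caddy is a fixed green open tray, 175 mm (x) by 240 mm (y), floor and rim 5 mm thick, rim 22 mm high; its centre is 48 mm along +x from the middle pad.
- brush: Shoe brush, 150 g: wooden block 48 mm wide (its x), 140 mm long (its y), with a dark stripe on top, over rigid black bristles 42 x 130 mm. Origin: centre of the bristles' underside, z up; bristles 0 to 20 mm, wood 20 to 44 mm above it. Grip across the 48 mm. It starts bristles down on the caddy floor, 12 to 18 mm behind the row of bottles and along it, over 30 mm free behind it.
- brush_rest: Cork brush rest, a flat fixed slab 75 mm (x) by 170 mm (y), 8 mm thick. Origin: centre of its underside, on the bench; its long side is its y.
- drip_tray: Shallow steel drip tray with dark stripes, 130 mm (x) by 230 mm (y), fixed, the side area: floor 5 mm thick, walls 5 mm thick, rim 12 mm above the bench. Origin: centre of its underside, on the bench; z up. Three bottles fit in a row along its y, 68 mm apart.
- tin: Open tin of white polish, aluminium, 48 mm in diameter and 26 mm tall, loose on the bench nearer the robot than the trays; a bystander. Origin: centre of its underside.
Things that resemble listed ones, but are neither listed nor needed, are in the scene too. Several things have the shape of the brush_rest; the one meant has the colours described above. Leave any purple look-alike of the bottle_red alone.

How it is judged (in metres and radians):
On the way, in this order (a step that is already met when the one before it is completed fails the run):
1. all three bottles stand in the drip tray, released, while the brush still lies in its place in the caddy (x of bottle_blue in the frame of drip_tray between -0.055 and 0.055 m and y of bottle_blue in the frame of drip_tray between -0.105 and 0.105 m and z of each of bottle_blue, bottle_red, bottle_yellow in the frame of drip_tray below 0.01 m and angle between each of bottle_blue, bottle_red, bottle_yellow's own z axis and vertical below 0.1 rad and contact force between each of bottle_blue, bottle_red, bottle_yellow and the fingers below 0.3 N and x of bottle_red in the frame of drip_tray between -0.055 and 0.055 m and y of bottle_red in the frame of drip_tray between -0.105 and 0.105 m and x of bottle_yellow in the frame of drip_tray between -0.055 and 0.055 m and y of bottle_yellow in the frame of drip_tray between -0.105 and 0.105 m and distance of brush from where it was at the start of the episode below 0.03 m), for 0.2 s.
2. the brush lies bristles down on the cork rest, released, while all three bottles still stand in the drip tray (horizontal distance between brush and brush_rest below 0.015 m and angle between the y axis of brush and the y axis of brush_rest, either way round below 0.2 rad and z of brush in the frame of brush_rest between 0.004 and 0.013 m and angle between each of brush, bottle_blue, bottle_red, bottle_yellow's own z axis and vertical below 0.1 rad and contact force between brush and the fingers below 0.3 N and x of bottle_blue in the frame of drip_tray between -0.055 and 0.055 m and y of bottle_blue in the frame of drip_tray between -0.105 and 0.105 m and z of each of bottle_blue, bottle_red, bottle_yellow in the frame of drip_tray below 0.01 m and x of bottle_red in the frame of drip_tray between -0.055 and 0.055 m and y of bottle_red in the frame of drip_tray between -0.105 and 0.105 m and x of bottle_yellow in the frame of drip_tray between -0.055 and 0.055 m and y of bottle_yellow in the frame of drip_tray between -0.105 and 0.105 m), for 0.2 s.
At the end, for the whole second after the job is handed in: Each bottle stands upright (within 0.1 rad) on the pad of its own colour, its centre within 12 mm of the pad's centre; the brush lies bristles down on the cork rest, its centre within 15 mm of the rest's centre and its length within 0.2 rad of the rest's; all released and at rest (horizontal distance between brush and brush_rest below 0.015 m and angle between the y axis of brush and the y axis of brush_rest, either way round below 0.2 rad and z of brush in the frame of brush_rest between 0.004 and 0.013 m and angle between each of brush, bottle_blue, bottle_red, bottle_yellow's own z axis and vertical below 0.1 rad and contact force between each of brush, bottle_blue, bottle_red, bottle_yellow and the fingers below 0.3 N and horizontal distance between bottle_blue and pad_blue below 0.012 m and z of bottle_blue in the frame of pad_blue between -0.001 and 0.007 m and horizontal distance between bottle_red and pad_red below 0.012 m and z of bottle_red in the frame of pad_red between -0.001 and 0.007 m and horizontal distance between bottle_yellow and pad_yellow below 0.012 m and z of bottle_yellow in the frame of pad_yellow between -0.001 and 0.007 m and linear speed of each of brush, bottle_blue, bottle_red, bottle_yellow below 0.02 m/s); the robot touches nothing.
It fails at once if a bottle is tipped over (leans more than 0.7 rad) (angle between any of bottle_blue, bottle_red, bottle_yellow's own z axis and vertical above 0.7 rad).
It fails at once if the open polish tin is moved by more than 20 mm (distance of tin from where it was at the start of the episode above 0.02 m).
It also fails if it takes over 128 s, if anything falls off the work surface, if the arm or the gripper's body presses on something with over 40 N, if the wrist force passes 120 N, or if a joint passes its speed limit or range.

## Working session

There is one attempt and no reset: what is moved stays moved. The work goes in short steps, each a Python script; the robot and the scene stay as the last script left them, time stands still between calls to the robot, and variables do not carry over. Pictures are saved under pics/ and viewed, about 12 in all and at most 16, crops included, and the job is handed in when it is done.

```bash
mkdir -p pics; ls; python3 - <<'E'
from bench import ctrl
import cv2,numpy as np
for n in("top","side"):
    f=ctrl.grab_frame(n); cv2.imwrite(f"pics/{n}0.png",f["pixels"][:,:,::-1])
    np.savez(f"/tmp/{n}0.npz",**{k:np.array(v) for k,v in f.items()})
    print(n,f["camera_matrix"],f["distortion"],f["rvec"],f["tvec"])
    for q in("brush","brush_rest","drip_tray","tin","bottle_blue","bottle_red","bottle_yellow","pad_blue","pad_red","pad_yellow"):
        print(q,[(np.round(d["location"]).tolist(),round(d["confidence"],2)) for d in ctrl.spot_point(q,f)])
print(ctrl.read_state())
E
```

```text
pics
top [[494.03341119   0.         257.11923744]
 [  0.         494.03341119 182.61866976]
 [  0.           0.           1.        ]] [0.00086784 0.         0.         0.         0.        ] [ 2.15780466 -2.19636809  0.09261743] [ -87.14542053  380.5128615  1242.2998782 ]
brush [([333.0, 115.0], 0.84)]
brush_rest [([339.0, 207.0], 0.84), ([100.0, 255.0], 0.79), ([226.0, 118.0], 0.77), ([364.0, 142.0], 0.65)]
drip_tray [([102.0, 125.0], 0.93)]
tin [([170.0, 180.0], 0.67)]
bottle_blue [([306.0, 139.0], 0.8)]
bottle_red [([332.0, 140.0], 0.92), ([406.0, 103.0], 0.67)]
bottle_yellow [([364.0, 139.0], 0.95)]
pad_blue [([305.0, 138.0], 0.7)]
pad_red [([336.0, 138.0], 0.65)]
pad_yellow [([171.0, 179.0], 0.42)]
side [[464.72545303   0.         259.40706392]
 [  0.         464.72545303 183.0642378 ]
 [  0.           0.           1.        ]] [-0.12864722  0.          0.          0.          0.        ] [ 0.67589228 -2.4258827   1.42701021] [ 283.94726487  171.05884588 1178.83833488]
brush [([246.0, 157.0], 0.57)]
brush_rest [([200.0, 186.0], 0.66), ([238.0, 296.0], 0.58)]
drip_tray [([132.0
[... 198 characters left out ...]
ed []
pad_yellow []
{'time_s': 1.1, 'q': array([-6.97087258e+01,  2.00950683e+01,  9.46422747e+01, -7.94802259e-05,
        6.52637941e+01, -4.84752791e+00]), 'joint_velocities': array([ 0.00632322,  0.00416382,  0.04632038,  0.17030322, -0.01928443,
        0.04322707]), 'joint_efforts': array([-1.83876102e-03, -4.97262132e+01, -2.85486245e+01,  6.99430634e-02,
        2.18803785e-02, -1.95396467e-05]), 'tool_pos': array([ 233.66153938, -497.8801712 ,  218.61145171]), 'tool_rot': array([-1.79998861e+02, -2.41593711e-05,  2.51388354e+01]), 'wrist_force': array([-0.26059729, -0.03814059,  0.20502633]), 'ft_torque': array([-0.00496185, -0.02795971,  0.01230594]), 'opening': 1.0057020408408692}
```

```bash
python3 -c "
import cv2
a=cv2.imread('pics/top0.png')[60:300,50:450];cv2.imwrite('pics/top0c.png',cv2.resize(a,None,fx=2,fy=2,interpolation=2))"
```

```text
(no output)
```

View pics/top0c.png

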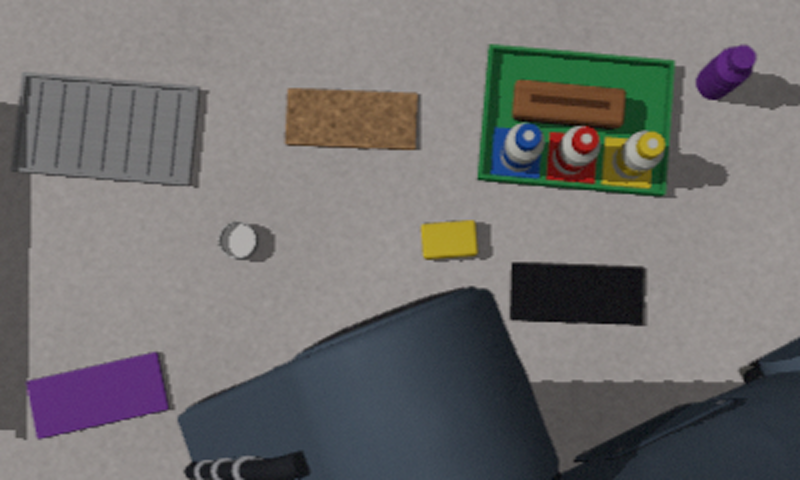

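View pics/side0.png

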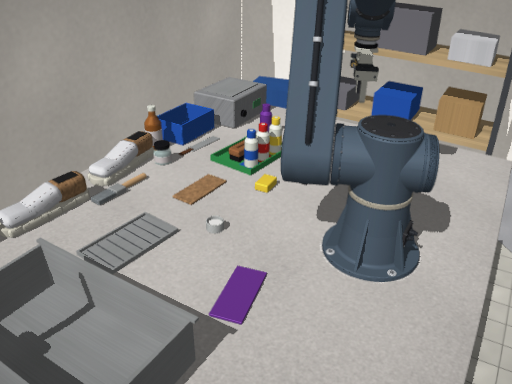

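The top crop shows the tray at (110,130), the cork rest at (352,118), the caddy at (578,120) with the brush at (568,103), and the caps at (528,136), (583,138) and (650,145). The tin is at (241,240). The side view agrees: a loose yellow block stands in front of the caddy and a purple bottle behind it.

```bash
cat > h.py <<'E'
import cv2,numpy as np
def proj(f,px,z):
    "pixels -> world xy on plane z (mm)"
    R=cv2.Rodrigues(f["rvec"])[0];t=np.ravel(f["tvec"])
    n=cv2.undistortPoints(np.float64(px).reshape(-1,1,2),f["camera_matrix"],f["distortion"]).reshape(-1,2)
    d=np.c_[n,np.ones(len(n))]@R; c=-R.T@t
    return (c+d*((z-c[2])/d[:,2])[:,None])[:,:2]
def rect(f,mask,z,roi=None):
    "largest blob in mask -> centre, (len,wid), yaw of long side, mm"
    m=mask.astype(np.uint8)
    if roi: 
        k=np.zeros_like(m);k[roi[1]:roi[3],roi[0]:roi[2]]=1;m*=k
    cs=cv2.findContours(m,cv2.RETR_EXTERNAL,cv2.CHAIN_APPROX_NONE)[0]
    c=max(cs,key=cv2.contourArea)
    (x,y),_,_=r=cv2.minAreaRect(proj(f,c.reshape(-1,2),z).astype(np.float32))
    p=cv2.boxPoints(r);e=[p[1]-p[0],p[2]-p[1]];e.sort(key=np.linalg.norm)
    return np.array([x,y]),np.linalg.norm(e[1]),np.linalg.norm(e[0]),(np.degrees(np.arctan2(e[1][1],e[1][0])))%180
def hsv(f): return cv2.cvtColor(f["pixels"],cv2.COLOR_RGB2HSV).astype(int)
def hue(f,lo,hi,s=120,v=40):
    a=hsv(f);h=a[...,0]
    return ((h>=lo)&(h<=hi) if lo<hi else (h>=lo)|(h<=hi))&(a[...,1]>s)&(a[...,2]>v)
E
cat > m.py <<'E'
from h import *
f=dict(np.load("/tmp/top0.npz"))
a=hsv(f)
for p in[(226,119),(100,125),(240,120),(332,120),(313,128),(341,129),(376,132)]: print(p,a[p[1],p[0]],f["range_z"][p[1],p[0]])
P=lambda n,r: print(n,np.round(r[0],1),*np.round(r[1:],1))
P("caddy",rect(f,hue(f,45,85),22))
P("cork",rect(f,hue(f,5,25,70),8,(185,95,265,140)))
P("brush",rect(f,hue(f,3,20,90,20),49,(303,96,366,126)))
P("tray",rect(f,a[...,1]<256,12,(0,0,2,2))) if 0 else None
for n,lo,hi,r in(("blue",105,125,(300,115,325,150)),("red",170,5,(325,115,352,150)),("yel",20,35,(352,115,386,153))):
    P("cap "+n,rect(f,hue(f,lo,hi),125,r))
c=[(61.8,97.2),(150.3,104),(148.5,152.5),(60,145.5)]
q=proj(f,c,12);print("tray",q.mean(0),[np.linalg.norm(q[i]-q[i-1]) for i in range(4)],np.degrees(np.arctan2(*(q[1]-q[0])[::-1])))
print("tin",proj(f,[(170.5,180)],26))
# height map from depth -> world points
R=cv2.Rodrigues(f["rvec"])[0];v,u=np.mgrid[:384,:512]
n=cv2.undistortPoints(np.c_[u.ravel(),v.ravel()].astype(float).reshape(-1,1,2),f["camera_matrix"],f["distortion"]).reshape(-1,2)
d=f["range_z"].ravel()[:,None];W=((np.c_[n,np.ones(len(n))]*d)-f["tvec"].ravel())@R
ok=d[:,0]>0
print("origin row check z bench",np.median(W[(v.ravel()==150)&ok&(u.ravel()>200)&(u.ravel()<280)][:,2]))
x,y,z=W.T
s=ok&(z>115)&(z<135)&(y<0);
for n_,c0 in(("b",(312,128)),("r",(341,129)),("y",(376,132))):
    k=s&(np.hypot(u.ravel()-c0[0],v.ravel()-c0[1])<14); print(n_,k.sum(),W[k].mean(0) if k.sum() else 0)
k=ok&(z>8)&(z<16)&(u.ravel()<165)&(u.ravel()>45)&(v.ravel()<165)&(v.ravel()>85); r=cv2.minAreaRect(W[k][:,:2].astype(np.float32));print("tray depth",k.sum(),r)
k=ok&(z>40)&(z<58)&(u.ravel()<366)&(u.ravel()>303)&(v.ravel()<125)&(v.ravel()>95); r=cv2.minAreaRect(W[k][:,:2].astype(np.float32));print("brush depth",k.sum(),W[k].mean(0),r)
k=ok&(z>15)&(z<35)&(u.ravel()<185)&(u.ravel()>155)&(v.ravel()<195)&(v.ravel()>165);print("tin depth",k.sum(),W[k].mean(0))
E
python3 m.py
```

```text
(226, 119) [ 14 118 125] 1279.8109
(100, 125) [120   2 117] 1281.9446
(240, 120) [ 15 117 120] 1283.352
(332, 120) [ 12 158  58] 1245.3961
(313, 128) [ 30   9 167] 1154.9908
(341, 129) [  9  33 164] 1151.5989
(376, 132) [ 34  11 167] 1151.0825
caddy [ 536.6 -303.5] 239.2 176.5 83.9
cork [546.2 -14.3] 168.6 74.8 86.7
brush [ 551.2 -290.3] 138.6 51.1 83.4
cap blue [ 495.9 -229.7] 28.6 28.3 179.0
cap red [ 472.2 -280.6] 54.6 51.5 178.3
cap yel [ 464.2 -344.5] 54.5 54.1 179.0
tray [536.41517136 296.05471207] [np.float64(126.66500498187663), np.float64(230.8311828269939), np.float64(126.8784890101294), np.float64(228.92273958856364)] -95.4911841651307
tin [[388.61503503 125.08235206]]
origin row check z bench 0.2071703530091162
b 122 [ 494.09362112 -229.14294298  131.02636723]
r 126 [ 489.72647459 -295.60661067  130.41643698]
y 131 [ 482.52284114 -371.84881359  130.65753245]
tray depth 1183 ((531.7233276367188, 301.11798095703125), (304.5048522949219, 168.3857421875), 85.87047576904297)
brush depth 1049 [ 553.14434396 -291.68973371   48.836546  ] ((554.1634521484375, -292.51129150390625), (140.0939178466797, 49.21916961669922), 83.45227813720703)
tin depth 224 [389.67062904 130.48142476  20.21184302]
```

```bash
cat > mv.py <<'E'
from bench import ctrl
import numpy as np
from h import *
UP=235
def go(p,z,yaw): ctrl.movep([p[0],p[1],z],[180,0,yaw])
def rep(s):
    r=ctrl.read_state();print(s,"t",round(r["time_s"],1),"open",round(float(r["opening"]),3),"F",np.round(r["wrist_force"],1),"p",np.round(r["tool_pos"],1))
def transfer(a,za,ya,b,zb,yb,F=25,up=UP):
    go(a,up,ya); ctrl.movel([*a,za],max_speed=200); rep("at")
    ctrl.clamp(F); rep("grip")
    ctrl.movel([*a,up],max_speed=250); rep("lift"); go(b,up,yb)
    ctrl.movel([*b,zb+15],max_speed=250); ctrl.movel([*b,zb],max_speed=50); rep("down")
    ctrl.gripper_open(); ctrl.movel([*b,up],max_speed=250); rep("done")
def axis(c,yaw,d): return np.array(c)+d*np.array([np.cos(np.radians(yaw)),np.sin(np.radians(yaw))])
CY,TY,RY,BY=83.9,84.5,86.7,83.4
T=np.array([536.4,296.]);CORK=np.array([546.2,-14.3])
pad={"red":axis(axis([536.6,-303.5],CY-90,-48),CY,0)}
pad["blue"]=axis(pad["red"],CY,72);pad["yellow"]=axis(pad["red"],CY,-72)
slot={n:axis(T,TY,d) for n,d in(("blue",68),("red",0),("yellow",-68))}
start={"blue":(495,-228.5),"red":(489.5,-297),"yellow":(482,-371)}
E
python3 - <<'E'
from mv import *
print(pad,slot)
transfer(start["blue"],62,CY,slot["blue"],60,TY)
f=ctrl.grab_frame("top");cv2.imwrite("pics/a1.png",cv2.resize(f["pixels"][60:220,30:450,::-1],None,fx=1.9,fy=1.9))
E
```

```text
{'red': array([ 488.87177868, -298.39932458]), 'blue': array([ 496.52279182, -226.8069926 ]), 'yellow': array([ 481.22076555, -369.99165655])} {'blue': array([542.91751117, 363.68694149]), 'red': array([536.4, 296. ]), 'yellow': array([529.88248883, 228.31305851])}
at t 3.5 open 1.003 F [0.8 1.3 0.1] p [ 495.5 -229.    62.9]
grip t 4.3 open 0.491 F [ 1.5 -0.8  0.3] p [ 495.1 -228.5   62. ]
lift t 5.2 open 0.49 F [-0.4  0.  -2.3] p [ 494.4 -228.1  233.6]
down t 8.5 open 0.493 F [-0.1 -0.6 -1.6] p [542.8 363.7  59.9]
done t 10.3 open 1.001 F [-0.  -0.7  0.5] p [542.3 363.4 233.5]
```

View pics/a1.png

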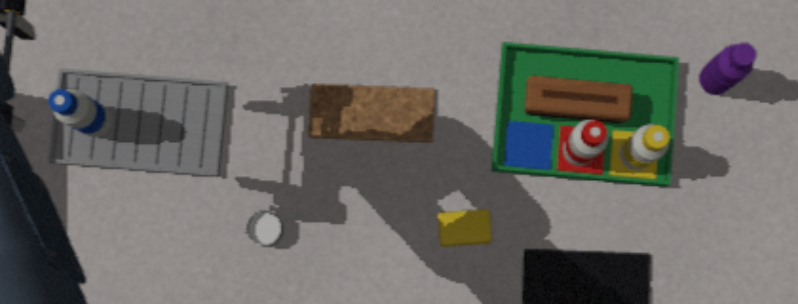

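Blue stands in the tray at (80,112), the blue pad is clear at (528,145), and the brush hasn't moved. A bottle takes about 9 s, so I'll move the other two.

```bash
python3 - <<'E'
from mv import *
for n in("red","yellow"): transfer(start[n],62,CY,slot[n],60,TY)
go(slot["red"]*[1,0]+[-250,300],300,TY) if 0 else go([330,330],300,TY)
ctrl.hold(.3); rep("park")
f=ctrl.grab_frame("top");cv2.imwrite("pics/a2.png",cv2.resize(f["pixels"][60:220,30:450,::-1],None,fx=1.9,fy=1.9))
np.savez("/tmp/top1.npz",**{k:np.array(v) for k,v in f.items()})
P=lambda n,r: print(n,np.round(r[0],1),*np.round(r[1:],1))
P("caddy",rect(f,hue(f,45,85),22))
P("cork",rect(f,hue(f,5,25,70),8,(185,95,265,140)))
P("brush",rect(f,hue(f,3,20,90,20),49,(303,96,366,126)))
for n,lo,hi,r in(("blue",105,125,(290,115,325,155)),("red",170,5,(320,115,352,155)),("yellow",20,35,(348,115,386,158))):
    P("pad "+n,rect(f,hue(f,lo,hi),7.5,r)); print(pad[n])
E
```

```text
at t 13.7 open 1.005 F [ 0.5 -0.9  0. ] p [ 490.1 -297.3   63. ]
grip t 14.5 open 0.493 F [ 0.9  0.3 -0.6] p [ 489.6 -297.    62. ]
lift t 15.4 open 0.493 F [ 0.2  0.1 -2.5] p [ 488.9 -296.6  233.4]
down t 18.8 open 0.494 F [ 0.2 -0.2 -2.4] p [536.3 296.   59.9]
done t 20.5 open 1.001 F [ 0.4  0.2 -0.1] p [535.8 295.7 233.5]
at t 23.9 open 1.001 F [-0.6 -0.2  0.1] p [ 482.6 -371.4   63.1]
grip t 24.7 open 0.49 F [ 0.5 -0.4 -0.3] p [ 482.1 -371.    62. ]
lift t 25.6 open 0.493 F [ 0.3  0.1 -2.3] p [ 481.4 -370.5  233.4]
down t 28.9 open 0.491 F [-0.4 -1.1 -1.1] p [529.8 228.3  59.9]
done t 30.7 open 0.998 F [-0.6 -0.2  0.3] p [529.3 228.1 233.6]
park t 31.9 open 1.002 F [-0.6  0.4 -0.2] p [330.5 329.7 299.6]
caddy [ 536.6 -303.5] 239.2 176.6 83.8
cork [546.4 -14.2] 168.9 75.3 86.6
brush [ 551.5 -290.2] 138.3 50.4 83.5
pad blue [ 498.4 -227. ] 61.5 61.1 84.6
[ 496.52279182 -226.8069926 ]
pad red [ 490.6 -299.2] 61.0 60.9 83.7
[ 488.87177868 -298.39932458]
pad yellow [ 483.1 -370.2] 63.6 62.1 84.0
[ 481.22076555 -369.99165655]
```

View pics/a2.png

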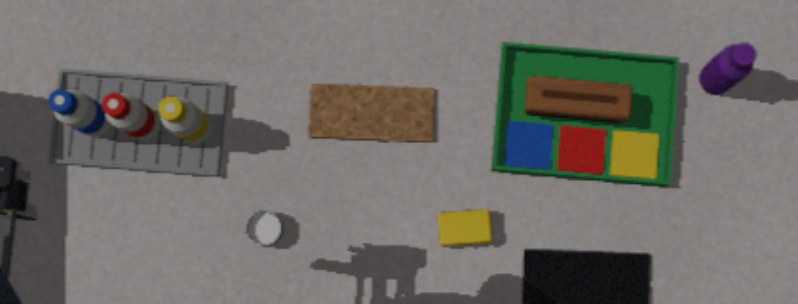

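All three bottles stand in the tray at (80,110), (130,113) and (183,117). The brush is unmoved: (551.5,-290.2) now against (551.2,-290.3) before. The brush goes next.

```bash
python3 - <<'E'
from mv import *
transfer((553,-291.3),26,BY,CORK,29.3,RY,F=30,up=150)
go([330,-200],300,RY); ctrl.hold(.3); rep("park")
f=ctrl.grab_frame("top");cv2.imwrite("pics/a3.png",cv2.resize(f["pixels"][60:220,30:450,::-1],None,fx=1.9,fy=1.9))
P=lambda n,r: print(n,np.round(r[0],1),*np.round(r[1:],1))
a=hsv(f);k=(cv2.cvtColor(f["pixels"],cv2.COLOR_RGB2HSV)[...,2]<95)&hue(f,3,20,130,20)
P("brush",rect(f,k,52,(185,85,275,145)))
P("corkall",rect(f,hue(f,3,25,70,20),8,(185,85,275,145)))
for n,lo,hi,d in(("blue",105,125,0),("red",170,5,0),("yellow",20,35,0)):
    R=cv2.Rodrigues(f["rvec"])[0]
    c=cv2.projectPoints(np.array([[*slot[n],125.]]),f["rvec"],f["tvec"],f["camera_matrix"],f["distortion"])[0].ravel().astype(int)
    P("cap "+n,rect(f,hue(f,lo,hi),125,(c[0]-12,c[1]-12,c[0]+10,c[1]+10)));print(slot[n])
E
```

```text
at t 35.2 open 0.998 F [-0.3  0.4  0.1] p [ 553.7 -291.5   27.1]
grip t 35.9 open 0.514 F [ 0.6 -0.1  0.3] p [ 553.1 -291.4   26.1]
lift t 36.6 open 0.514 F [ 0.2  0.  -2.2] p [ 552.3 -290.9  148.6]
down t 38.7 open 0.515 F [-0.  -0.3 -0.8] p [546.2 -14.3  29.3]
done t 40.2 open 1.0 F [-0.1 -0.4 -0.3] p [545.6 -14.2 148.9]
park t 41.7 open 1.002 F [-0.1 -0.2 -0.6] p [ 330.3 -199.8  299.7]
brush [546.3 -15.2] 98.2 10.5 86.7
corkall [546.5 -14.3] 168.2 75.0 87.0
cap blue [541.6 361.4] 35.6 27.4 62.5
[542.91751117 363.68694149]
cap red [535.  295.8] 34.8 28.6 50.5
[536.4 296. ]
cap yellow [528.6 225.5] 34.0 28.2 45.2
[529.88248883 228.31305851]
```

View pics/a3.png

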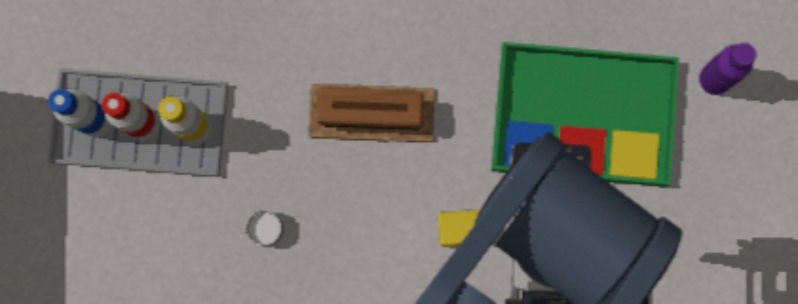

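The brush lies on the cork at (370,106), with its stripe centre within 1 mm of the cork's centre. The bottles stand within about 3 mm of their slots. I'll return them now.

```bash
python3 - <<'E'
from mv import *
seen={"blue":(498.4,-227),"red":(490.6,-299.2),"yellow":(483.1,-370.2)}
for n in("yellow","red","blue"): transfer(slot[n],60,TY,(pad[n]+seen[n])/2,62.8,CY)
go([330,200],300,TY); ctrl.hold(.5); rep("park")
f=ctrl.grab_frame("top");cv2.imwrite("pics/a4.png",cv2.resize(f["pixels"][60:220,30:450,::-1],None,fx=1.9,fy=1.9))
f2=ctrl.grab_frame("side");cv2.imwrite("pics/a5.png",cv2.resize(f2["pixels"][100:260,150:310,::-1],None,fx=3,fy=3))
P=lambda n,r: print(n,np.round(r[0],1),*np.round(r[1:],1))
P("stripe",rect(f,(hsv(f)[...,2]<95)&hue(f,3,20,130,20),52,(185,85,275,145)))
for n,lo,hi in(("blue",105,125),("red",170,5),("yellow",20,35)):
    c=cv2.projectPoints(np.array([[*pad[n],127.]]),f["rvec"],f["tvec"],f["camera_matrix"],f["distortion"])[0].ravel().astype(int)
    P("cap "+n,rect(f,hue(f,lo,hi),127,(c[0]-10,c[1]-11,c[0]+12,c[1]+8)));print((pad[n]+seen[n])/2)
print("tin",[d["location"] for d in ctrl.spot_point("tin",f)])
E
```

```text
at t 44.5 open 1.0 F [-0.1  0.1  0.4] p [530.6 228.4  61.1]
grip t 45.4 open 0.491 F [ 0.6 -0.9 -0.4] p [530.  228.3  60. ]
lift t 46.2 open 0.488 F [-1.1  0.  -1.5] p [529.2 228.1 233.5]
down t 49.6 open 0.491 F [ 0.1  0.3 -1.9] p [ 482.1 -370.    62.7]
done t 51.3 open 1.003 F [ 0.6  0.  -0.3] p [ 481.7 -369.7  233.6]
at t 54.7 open 1.001 F [ 0.3 -0.   0.1] p [537.1 296.2  61.1]
grip t 55.5 open 0.491 F [ 0.5 -0.7 -0.3] p [536.5 296.   60. ]
lift t 56.4 open 0.492 F [-0.  -0.5 -1.3] p [535.7 295.7 233.4]
down t 59.8 open 0.491 F [-0.7  0.1 -1.8] p [ 489.6 -298.7   62.7]
done t 61.5 open 1.002 F [-0.6  1.1 -0.1] p [ 489.2 -298.4  233.6]
at t 64.9 open 1.001 F [0.5 0.2 0.2] p [543.6 364.   61.3]
grip t 65.7 open 0.486 F [ 0.5 -0.4  0.3] p [542.9 363.7  60. ]
lift t 66.5 open 0.492 F [-0.3  0.5 -2. ] p [542.3 363.3 233.3]
down t 69.9 open 0.489 F [-0.1 -0.3 -1.5] p [ 497.4 -226.9   62.7]
done t 71.7 open 1.002 F [1.2 0.4 0.5] p [ 496.9 -226.6  233.7]
park t 73.8 open 0.998 F [0.1 0.8 0.1] p [330.1 200.  300. ]
stripe [546.  -15.1] 98.2 11.2 86.7
cap blue [ 496.2 -226.6] 30.3 28.2 134.0
[ 497.46139591 -226.9034963 ]
cap red [ 488.4 -296.1] 30.3 26.5 133.9
[ 489.73588934 -298.79966229]
cap yellow [ 481.2 -370.7] 32.0 28.1 133.1
[ 482.16038277 -370.09582828]
tin [[171.4, 181.3]]
```

View pics/a4.png

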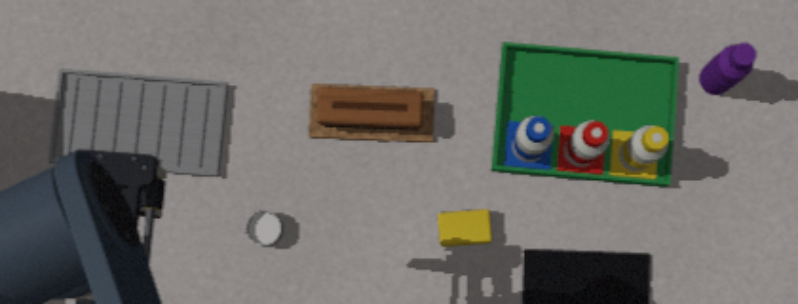

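View pics/a5.png

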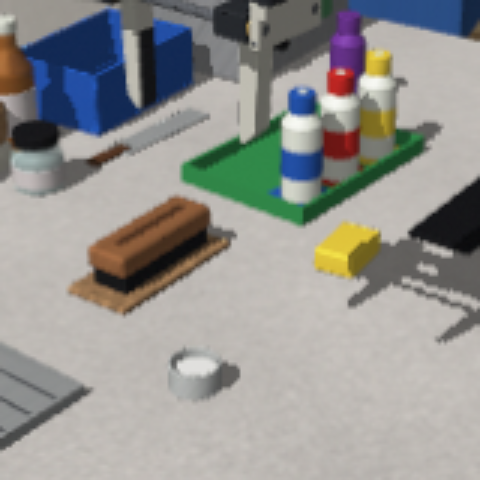

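Both views agree. The three bottles stand upright on their own pads, with caps at (538,128), (595,133) and (655,138) in the top view. The brush is centred on the cork at (370,106), the tin is unmoved at (268,228), and the arm is clear of everything.

```bash
python3 -c "
from bench import ctrl
ctrl.close_job()"
```

```text
the job is handed in; nothing more can be done
```

The job is done and handed in, at about 74 s of the 128 s allowed; no verdict is reported. I stood the three bottles in the drip tray, laid the brush bristles down on the cork rest, then stood each bottle back on the pad of its own colour.

The last pictures before handing in showed:
- **Bottles:** all three upright, with cap centres about 1–3 mm from the pad centres (limit 12 mm).
- **Brush:** its stripe within about 1 mm of the cork's centre and about 0.1° off its length. It had moved less than 1 mm when all three bottles were in the tray.
- **Tin:** still in its place, within about 1–2 pixels of where it was at the start.
- **Robot:** parked well clear, with the gripper open and only noise on the wrist force.

No check failed. The only disagreements were small: the pads measured by colour were about 2 mm off what the caddy outline gave, so I aimed at the average. The brush's starting position also differed by about 3 mm between colour and depth, so I gripped midway.

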